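# Part a press-fit filter housing with a hand wedge

### The job

Take the blue-handled steel wedge from its stand and use it to part the press-fit filter housing in the red cradle: push the blade down gently into the seam, working the left and right ends in turn so that neither end ever gets more than 3 mm ahead of the other, until both ends have opened by at least 6 mm and stay so. Keep the gripper itself off the housing and cradle, never press the wedge hard (stay below about 30 N), leave the tube rack, tip box and jar alone, and finally set the wedge back upright in its stand, blade down, and let go.

Things in the scene. Friction and masses are not known exactly. Their poses are not given: they have to be found in the camera images.
- wedge_grip (a point): Hand wedge, about 120 g, loose, standing blade-down in the stand. This point is on the axis of its blue handle, 16 mm thick (x) by 24 mm wide (y), reaching 40 mm below to 30 mm above it: grip across the 16 mm. Below is a black collar 28 (x) x 38 (y) x 5 mm, its underside 45 mm below this point, then the blade. z points up the tool; x and -x are alike.
- wedge_tip (a point): Middle of the blade's tip, 85 mm below wedge_grip. The steel blade is 40 mm long and 16 mm wide (y); its thickness (x) tapers evenly on both faces from 14 mm at the collar to 2 mm at the tip.
- stand: White stand, fixed, 85 x 85 mm foot and 75 x 75 x 52 mm block, with a slot 19 mm (x) by 24 mm (y), 49 mm deep in the middle of its top. Origin under its centre on the bench, z up. The wedge's collar rests on the top.
- stand_mouth (a point): Middle of the slot's mouth, on the stand's top, 52 mm above the bench.
- stand_home (a point): Where wedge_grip lies when the wedge is properly home: 45 mm above stand_mouth.
- cradle: Red cradle, fixed, 120 (x) x 130 (y) x 12 mm plate with low rims. Origin under its centre, z up. The filter housing stands in it, its top 72 mm above the bench, 108 mm long along the cradle's y, each of its two shells 28 mm thick along x (rear white, front purple at +x). The upright seam between them runs along the cradle's y; left end at +y, right end at -y.
- left_mark (a point): Point on the cradle's centreline (x = 0), level with the housing's flat top, 40 mm to the left (+y) of the middle. The housing can slide along the cradle's x and starts up to 12 mm either side of the centreline, unmeasured: its seam must be found by feel or sight. It slides with 4 N of friction (stops at 16 mm), so a blade in the seam draws it into line; it cannot lift, tip or turn.
- right_mark (a point): The same on the right (-y). Each end of the seam has a notch centred at these marks' y, 30 mm long along the seam, open at the top: while shut, its mouth is 5.4 mm wide (along x), narrowing at 45 degrees over 1.2 mm of depth to a 3 mm wide throat with upright faces. A guide pin crosses it 37 mm down. Beside the mouth the shells' tops are flat.
- left_gap (a joint): How far the seam has opened at its left notch (m): 0 = pressed shut, 0.012 = stop. Each end is held by press-fit friction of about 7 N, pivots on the other and stays where it is left. By shape, a blade tip d mm below the housing's top opens it to 0.3 x (d - 1.2) - 1 mm; under load, 1 to 1.5 mm less (3 mm at d = 19, 6 mm at d = 29).
- right_gap (a joint): The same at the right end.
- skew (a joint): Angle (rad) of the purple front shell to the white rear shell, 0 = parallel: equals (right_gap - left_gap) / 80 mm, so 0.0375 means one end is 3 mm ahead.
- tube_rack: Bystander: red plastic tube rack 85 x 150 x 65 mm with capped tubes, loose. Origin under its centre.
- tip_box: Bystander: white box with yellow insert and clear pipette tips, 85 x 125 x 73 mm, loose. Origin under its centre.
- jar: Bystander: amber jar, 44 mm diameter, 70 mm tall, loose. Origin under its centre.
Not all that is in view belongs to the job. There is more than one size of the part that bears wedge_grip; the job needs the larger.

How it is judged:
By the outcome, as a careful person would: the job done as asked, in the order asked, and still so for the second after the job is handed in, with the robot touching nothing.
It also fails if it takes over 72 s, if anything falls off the work surface, if the arm or the gripper's body presses on something with over 40 N, if the wrist force passes 120 N, or if a joint passes its speed limit or range.

### The arm

A 7-joint arm with a two-finger parallel gripper is mounted at the origin on the work surface. World frame = base frame: x ahead of the robot, y to its left, z up, the work surface at z = 0. Lengths are in m, angles in rad, forces in N, time in s.
With the tool pointing down it reaches from about 0.4 to 0.85 m from the base axis. Payload 6.9 kg.
Tool frame: the origin (TCP) lies on the centre line of the jaws, within the pads' length; the fingertips stand 11 mm ahead of it and the grasp point (between the pads) lies 8 mm behind it; z points along the fingers, y is the direction in which the jaws open and shut (so a half turn about z gives the same grasp; the last joint's range is limited). The gripper opens to 85 mm and grips with 20 to 120 N. Pads are 22 mm wide; open, the fingers measure 114 mm over their backs; the gripper's body (76 mm by 85 mm) begins 54 mm behind the grasp point. The pads swing forward as they close: fully open they stand 13 mm farther back than shut.
Start: joints at [-1.077, 0.507, -0.238, 1.5, 0.126, 1.149, -0.155], TCP at [0.237, 0.578, 0.242] pointing down, gripper open.
Joint ranges: [-3.08, 3.08], [-0.24, 2.05], [-1.43, 1.35], [0, 2.5], [-1.52, 4.66], [0.17, 1.96], [-2.89, 2.89]. Speed limits (rad/s): [2.39, 2.39, 3.14, 3.14, 3.14, 3.14, 3.14].

### API

Orientations are given as a unit quaternion [x, y, z, w].
In Python, from workcell import arm gives the robot as it stands.
- The arm moves only by the shell command python3 -m crank 'ROWS' [FORCE]. ROWS is JSON, a list of rows, each a list of 3 entries, a list of its own where there are three numbers: the shift along the tool's x, y, z scaled (see below), then the turn about the tool's z scaled (see below), then the gripper command: -1 is shut, 1 is fully open, values between are in proportion. A call has 1 to 20 rows; each row shifts and turns the commanded pose from where the row before left it, along the tool's axes as they then stand; what a row does not reach is not made up. The controller multiplies each number of a shift by 0.05 m and each number of a turn by 8 degrees. A row lasts 1/8 s, in which the tool goes at most 62.5 mm and 10.7 degrees, less where a joint would pass 70% of its speed; a pose out of reach is approached as far as the arm can. A call with a number of a shift or a turn outside -1 to 1 is refused whole. A call with a gripper value outside its range is refused whole. The fingers move at their own pace and stop on an object; FORCE is the grip in N (left out, the last holds). Time passes only in rows, so rows that do not move let the fingers close. It gives the time, the measured TCP pose, the force and the opening at its end, in the units of the state.
- arm.state(): the state, without advancing time (a new reading comes with each control period).
- arm.grab_frame(name): name is "side" or "top" or "wrist"; returns (picture, depth): 420x560x3 uint8, red, green, blue; 420x560 float32, m along the optical axis (not along the pixel's ray), 0 where there is no reading.
- arm.camera_info(name): a dict with "K" (3x3 intrinsics, pixels), "world_from_camera" (4x4, takes a point from camera to world coordinates). Camera axes: x right, y down, z forward; pixel columns grow to the right and rows downward; lengths in m; the calibration is good to about 2 mm. A picture is of the moment at which its call begins: read the wrist's pose just before it. camera_info takes no time and is no camera call; for the wrist camera it gives the pose at the moment of the call.
- arm.sign_off(): hands the job in, once; it reports no verdict.
Trained networks look in the newest picture that a camera, given by its name, has taken for a name from the list of things; names that differ only in an ending like _2 or _b are one class to them, and where a whole thing is asked for, a point or a joint stands for the part that bears it (a point fixed in the world has none). Each returns a list of dicts, best first, with "conf" (0 to 1); they miss things now and then, are a little off and sometimes report something else, mostly with a low value. They report only what shows in the picture. A call takes as long as a camera call. They do not tell look-alikes from the thing itself.
- arm.spot_in(camera, name): "xyz" ([x, y, z] in m, in world coordinates, good to about 4 mm: the middle of the surface that is visible of it).
- arm.trace(camera, name): "pixels" (420x560 bool, what is visible of it).
The state is a dict: "time": time; "qpos": joint angles; "joint_velocities": joint speeds; "effort": joint torques, N m; "position": TCP position; "tcp_rot": TCP orientation; "wrist_force": force on the tool from outside, world axes, zero at the start; "ft_torque": the same for the moment, N m; "width": opening from 0.0 (shut) to 1.0 (fully open).
Only numpy, scipy, OpenCV 4.12 (cv2) and the standard library are available. Lean on these libraries where they do the work, as an engineer would, in place of code of your own. Each camera call takes 0.05 s, during which the arm holds its last target.

## Working session

There is one attempt and no reset: what is moved stays moved. The work goes in short steps, Python scripts to look and compute and a shell command to move; the robot and the scene stay as the last step left them, time stands still between calls to the robot, and variables do not carry over. Pictures are saved under pics/ and viewed, and the job is handed in when it is done.

```bash
ls; mkdir -p pics
cat > h.py <<'E'
import numpy as np, cv2
from workcell import arm
from scipy.spatial.transform import Rotation as R
def snap(cam,fn):
    p,d=arm.grab_frame(cam); cv2.imwrite('pics/'+fn,p[:,:,::-1]); return p,d
def world(cam,u,v,z,info=None):
    i=info or arm.camera_info(cam);K=np.array(i['K']);T=np.array(i['world_from_camera'])
    p=np.array([(u-K[0,2])/K[0,0]*z,(v-K[1,2])/K[1,1]*z,z,1]);return (T@p)[:3]
def proj(cam,P,info=None):
    i=info or arm.camera_info(cam);K=np.array(i['K']);T=np.linalg.inv(np.array(i['world_from_camera']))
    P=np.atleast_2d(P);c=(T[:3,:3]@P.T).T+T[:3,3];q=(K@c.T).T;return q[:,:2]/q[:,2:]
E
python3 - <<'E'
from h import *
s=arm.state();print(s)
for c in ['side','top','wrist']:
    p,d=snap(c,c+'0.png')
    for n in ['wedge_grip','wedge_tip','stand','cradle','left_mark','right_mark','tube_rack','tip_box','jar','stand_mouth','left_gap']:
        try:
            for r in arm.spot_in(c,n)[:3]: print(c,n,np.round(r['xyz'],4),round(r['conf'],2))
        except Exception as e: print(c,n,e)
print(arm.state()['time'])
E
```

```text
pics
{'time': 0.0, 'qpos': array([-1.07654306,  0.50833932, -0.23752255,  1.50113276,  0.12575357,
        1.14890272, -0.15480052]), 'joint_velocities': array([-0.00019897, -0.00046119, -0.00158176, -0.00150556,  0.00095873,
       -0.00110224,  0.00037913]), 'effort': array([ 2.36708274e-04, -6.20597792e+01, -2.18675002e+00, -2.49672425e+01,
        1.27377399e-02,  1.17117373e-02, -4.48967728e-05]), 'position': array([0.23680306, 0.57788167, 0.2414287 ]), 'tcp_rot': array([ 1.93136814e-01,  9.81171429e-01, -8.83683368e-04, -1.31497740e-04]), 'wrist_force': array([-0.22358729, -0.8362768 , -0.23272754]), 'ft_torque': array([ 0.03445132, -0.01241897,  0.0538403 ]), 'width': 1.002162266392747}
side wedge_grip [0.5444 0.1831 0.0891] 0.93
side wedge_grip [0.4065 0.1595 0.0118] 0.83
side wedge_grip [ 0.55   -0.1353  0.0315] 0.6
side wedge_tip [0.5409 0.1852 0.0904] 0.71
side wedge_tip [0.406  0.1569 0.013 ] 0.63
side stand [0.5257 0.1943 0.0528] 0.78
side cradle [ 0.5492 -0.1376  0.0356] 0.92
side left_mark [ 0.5491 -0.1375  0.0369] 0.62
side right_mark [ 0.5498 -0.1399  0.0358] 0.84
si
[... 198 characters left out ...]
0.0536] 0.67
side left_gap [ 0.5583 -0.139   0.0682] 0.6
side left_gap [ 0.5587 -0.136   0.0688] 0.16
top wedge_grip [0.4136 0.1505 0.0156] 0.93
top wedge_grip [0.5506 0.1737 0.0931] 0.85
top wedge_tip [0.4112 0.1491 0.0096] 0.72
top wedge_tip [0.5494 0.1711 0.0925] 0.57
top stand [0.5474 0.1679 0.0527] 0.93
top cradle [ 0.562  -0.1566  0.0314] 0.79
top left_mark [ 0.5675 -0.1581  0.0342] 0.63
top right_mark [ 0.562  -0.1537  0.033 ] 0.78
top right_mark [ 0.5709 -0.1626  0.0725] 0.41
top tube_rack [ 0.7372 -0.1534  0.04  ] 0.68
top tip_box [0.7256 0.1745 0.0567] 0.62
top jar [0.7126 0.0263 0.0668] 0.61
top stand_mouth [0.5522 0.1622 0.0518] 0.9
top left_gap [ 0.5722 -0.1575  0.0763] 0.56
1.8
```

View pics/top0.png

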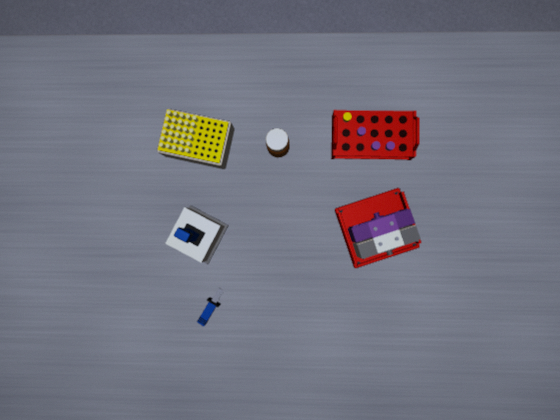

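View pics/side0.png

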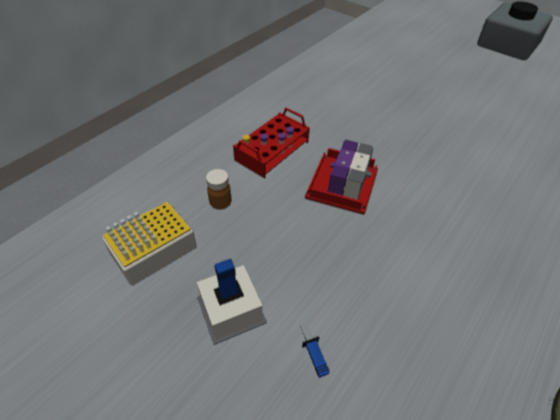

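View pics/wrist0.png

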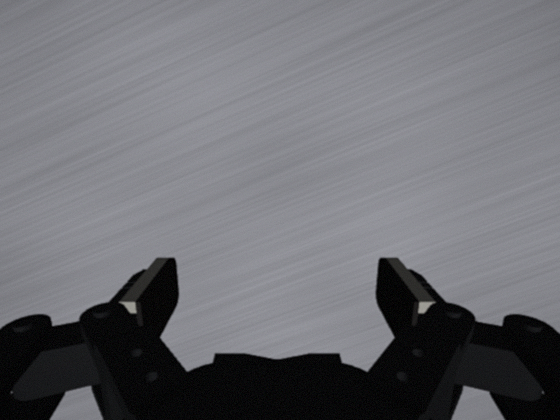

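```bash
cat >> h.py <<'E'
def cloud(cam,d,info=None):
    i=info or arm.camera_info(cam);K=np.array(i['K']);T=np.array(i['world_from_camera'])
    v,u=np.mgrid[0:d.shape[0],0:d.shape[1]]
    P=np.stack([(u-K[0,2])/K[0,0]*d,(v-K[1,2])/K[1,1]*d,d],-1)
    return P@T[:3,:3].T+T[:3,3]
def rect(P):
    r=cv2.minAreaRect((P[:,:2]*1000).astype(np.float32));return r
E
python3 - <<'E'
from h import *
for c in ['top','side']:
    p,d=arm.grab_frame(c); C=cloud(c,d); np.savez(c+'0.npz',p=p,d=d,C=C)
    i=arm.camera_info(c);print(c,np.round(i['K'],1).tolist(),np.round(i['world_from_camera'],3).tolist())
    def sel(cx,cy,r,z0,z1): 
        m=(np.hypot(C[...,0]-cx,C[...,1]-cy)<r)&(C[...,2]>z0)&(C[...,2]<z1)&(d>0);return m
    for nm,a in dict(stand=(.545,.17,.09,.045,.058),handle=(.55,.17,.06,.105,.14),cradle=(.565,-.155,.12,.006,.03),hous=(.565,-.155,.12,.064,.08),rack=(.737,-.153,.12,.05,.09),tip=(.72,.18,.12,.05,.09),jar=(.715,.03,.05,.05,.09)).items():
        m=sel(*a);P=C[m]
        if len(P)>5: print(nm,len(P),np.round(P.mean(0),4),np.round(P[:,2].max(),3),rect(P))
E
python3 -c "
import cv2
a=cv2.imread('pics/top0.png')
x=a[190:285,320:440];y=a[190:330,150:240]
cv2.imwrite('pics/z1.png',cv2.resize(x,None,fx=6,fy=6,interpolation=2)[:600,:800])
cv2.imwrite('pics/z2.png',cv2.resize(y,None,fx=4,fy=4,interpolation=2)[:600])"
```

```text
top [[422.5, 0.0, 280.1], [0.0, 422.5, 210.9], [0.0, 0.0, 1.0]] [[0.009, -0.999, 0.049, 0.556], [-0.999, -0.008, 0.037, -0.009], [-0.037, -0.049, -0.998, 0.817], [0.0, 0.0, 0.0, 1.0]]
stand 1429 [0.55   0.1762 0.0518] 0.058 ((549.9451904296875, 178.81292724609375), (75.99415588378906, 75.25796508789062), 63.086734771728516)
handle 182 [0.5501 0.1771 0.1238] 0.129 ((550.0800170898438, 178.74188232421875), (24.80312728881836, 16.401168823242188), 63.051448822021484)
cradle 2056 [ 0.5793 -0.1534  0.0134] 0.03 ((566.0142822265625, -162.16285705566406), (119.92591857910156, 129.85162353515625), 18.725570678710938)
hous 2051 [ 0.5553 -0.1657  0.071 ] 0.075 ((555.0570068359375, -166.22332763671875), (59.737770080566406, 108.3309326171875), 18.614347457885742)
rack 462 [ 0.7346 -0.1455  0.0593] 0.067 ((738.6166381835938, -151.69500732421875), (153.3295135498047, 64.45074462890625), 86.90584564208984)
tip 2717 [0.7295 0.1797 0.0581] 0.076 ((730.7380981445312, 180.5050811767578), (121.89794158935547, 82.41295623779297), 77.72225952148438)
jar 407 [0.7209 0.0262 0.0686] 0.073 ((721.8515625, 26.
[... 552 characters left out ...]
[ 0.5618 -0.1446  0.0158] 0.03 ((563.7537231445312, -160.5653533935547), (119.9834213256836, 130.28585815429688), 18.764524459838867)
hous 1271 [ 0.5507 -0.1602  0.0714] 0.075 ((553.3694458007812, -165.51319885253906), (59.565452575683594, 112.80099487304688), 18.730958938598633)
rack 371 [ 0.7326 -0.142   0.0586] 0.066 ((736.2369995117188, -150.38504028320312), (153.85269165039062, 66.06324768066406), 87.22825622558594)
tip 2999 [0.7248 0.1872 0.0593] 0.075 ((727.5475463867188, 182.56295776367188), (121.74858856201172, 82.30477142333984), 78.50609588623047)
jar 402 [0.716  0.0306 0.0667] 0.072 ((719.36767578125, 27.331100463867188), (38.90937805175781, 39.87635803222656), 4.028480529785156)
```

View pics/z1.png

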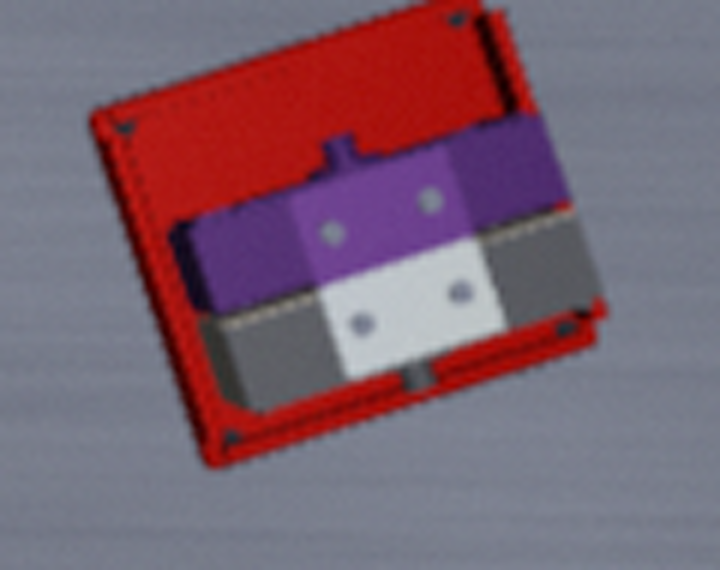

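View pics/z2.png

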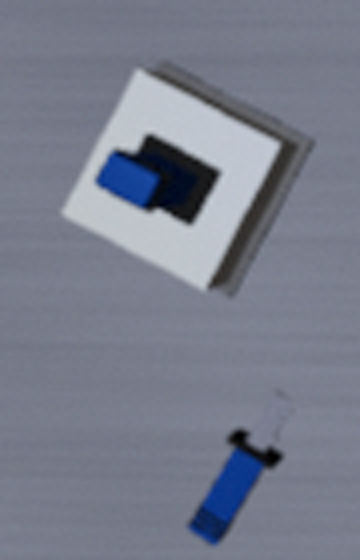

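```bash
cat >> h.py <<'E'
def yaw(s=None):
    s=s or arm.state(); m=R.from_quat(s['tcp_rot']).as_matrix(); return np.degrees(np.arctan2(m[1,1],m[0,1])),m
def plan(xyz,yt=None):
    "delta in tool units now; yt=target direction of tool y in deg"
    s=arm.state();y,m=yaw(s);d=np.array(xyz)-s['position'];print('t',round(s['time'],2),'pos',np.round(s['position'],4),'yaw',round(y,2),'tilt',np.round(m[:2,2],4),'F',np.round(s['wrist_force'],1),'w',round(s['width'],3))
    print(' shift units now',np.round(m.T@d/.05,3))
    if yt is not None:
        dt=(yt-y+180)%360-180; print(' turn units',round(-dt/8,3))
        a=np.radians(yt);M=np.array([[-np.sin(a),np.cos(a),0],[np.cos(a),np.sin(a),0],[0,0,-1]]).copy()
        M=np.stack([[np.cos(a+np.pi/2),np.sin(a+np.pi/2),0],[np.cos(a),np.sin(a),0],[0,0,-1]],1)
        print(' shift units after turn',np.round(M.T@d/.05,3))
E
python3 -c "
from h import *
plan([.549,.179,.2],-27)"
```

```text
t 1.9 pos [0.237  0.5783 0.2423] yaw 67.72 tilt [-0.  0.] F [ 0.3 -0.   0.2] w 0.999
 shift units now [-8.803 -5.025  0.846]
 turn units 11.84
 shift units after turn [-4.283  9.187  0.846]
```

```bash
python3 -m crank '[[[-0.4,-0.22,0],0,1],[[-0.8,-0.46,0],0,1],[[-0.8,-0.46,0],0,1],[[-0.8,-0.46,0],0,1],[[-0.8,-0.46,0],0,1],[[-0.8,-0.46,0],0,1],[[-0.8,-0.46,0],0,1],[[-0.8,-0.46,0],0,1],[[-0.8,-0.46,0],0,1],[[-0.8,-0.46,0],0,1],[[-0.8,-0.46,0],0,1],[[-0.4,-0.2,0],0,1]]'
python3 -m crank '[[[0,0,0],0.5,1],[[0,0,0],1,1],[[0,0,0],1,1],[[0,0,0],1,1],[[0,0,0],1,1],[[0,0,0],1,1],[[0,0,0],1,1],[[0,0,0],1,1],[[0,0,0],1,1],[[0,0,0],1,1],[[0,0,0],1,1],[[0,0,0],1,1],[[0,0,0],0.34,1],[[0,0,0],0,1]]'
python3 -c "
from h import *
plan([.549,.179,.2],-27)
p,d=snap('wrist','w1.png');i=arm.camera_info('wrist');C=cloud('wrist',d,i)
m=(np.hypot(C[...,0]-.549,C[...,1]-.179)<.08)&(d>0)
for a,b in ((.045,.058),(.105,.14)):
  P=C[m&(C[...,2]>a)&(C[...,2]<b)];print(len(P),len(P) and rect(P), P[:,2].max())
"
```

```text
time: 3.4
position: [0.5505, 0.1742, 0.2423]
tcp_rot: [0.196, 0.981, -0.001, 0.0]
wrist_force: [-0.1, 0.7, -0.7]
width: 0.999
time: 5.15
position: [0.5489, 0.1778, 0.2424]
tcp_rot: [0.853, 0.522, -0.0, 0.0]
wrist_force: [-0.5, 0.0, 0.5]
width: 1.003
t 5.15 pos [0.5489 0.1778 0.2424] yaw -27.05 tilt [ 0.     -0.0004] F [-0.5  0.   0.5] w 1.003
 shift units now [ 0.023 -0.009  0.848]
 turn units -0.007
 shift units after turn [ 0.023 -0.009  0.848]
4788 ((548.2263793945312, 179.78451538085938), (75.01658630371094, 75.04144287109375), 63.059959411621094) 0.05769214392169597
727 ((548.2021484375, 179.7921905517578), (24.963321685791016, 16.490678787231445), 63.07609558105469) 0.12742740252747298
```

View pics/w1.png

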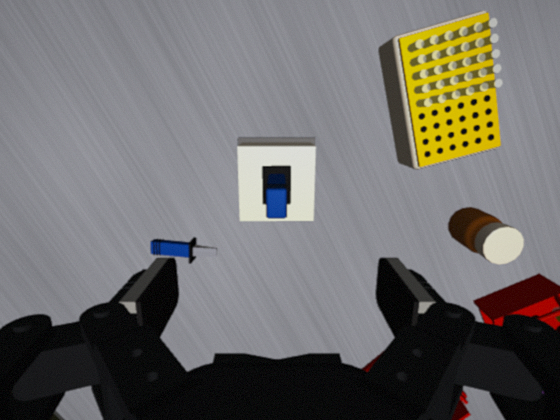

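```bash
python3 -c "
from h import *
plan([.5486,.1794,.089],-26.95)"
python3 -m crank '[[[0.03,0,0.5],0,1],[[0,0,0.8],0,1],[[0,0,0.8],0,1],[[0,0,0.6],0,1],[[0,0,0.35],0,1],[[0,0,0],0,1]]'
python3 -c "
from h import *
plan([.5486,.1794,.089],-26.95)"
```

```text
t 5.2 pos [0.5489 0.1781 0.2424] yaw -27.0 tilt [ 0.0001 -0.0003] F [-0.3  0.7  0.1] w 1.001
 shift units now [ 0.022 -0.018  3.069]
 turn units -0.006
 shift units after turn [ 0.021 -0.017  3.069]
time: 5.95
position: [0.5488, 0.1798, 0.0886]
tcp_rot: [0.853, 0.523, -0.001, -0.0]
wrist_force: [-0.5, -0.6, -0.1]
width: 1.001
t 5.95 pos [0.5488 0.1798 0.0886] yaw -26.98 tilt [-0.0027 -0.001 ] F [-0.5 -0.6 -0.1] w 1.001
 shift units now [-0.008 -0.    -0.007]
 turn units -0.003
 shift units after turn [-0.008 -0.    -0.007]
```

```bash
python3 -m crank '[[[0,0,0],0,-1],[[0,0,0],0,-1],[[0,0,0],0,-1],[[0,0,0],0,-1],[[0,0,0],0,-1],[[0,0,0],0,-1],[[0,0,0],0,-1]]' 80
python3 -m crank '[[[0,0,-0.3],0,-1],[[0,0,-0.7],0,-1],[[0,0,-0.7],0,-1],[[0,0,-0.4],0,-1],[[0,0,0],0,-1]]'
python3 -c "
from h import *
plan([.55,-.16,.2],18.7)
snap('wrist','w2.png');snap('side','s2.png')"
```

```text
time: 6.82
position: [0.5499, 0.1808, 0.0904]
tcp_rot: [0.853, 0.523, 0.0, 0.0]
wrist_force: [-1.6, 1.3, 6.0]
width: 0.185
time: 7.45
position: [0.5505, 0.1807, 0.1968]
tcp_rot: [0.853, 0.522, 0.002, 0.0]
wrist_force: [-0.4, 0.3, -1.6]
width: 0.176
t 7.45 pos [0.5505 0.1807 0.1968] yaw -27.0 tilt [0.0033 0.0012] F [-0.4  0.3 -1.6] w 0.176
 shift units now [-6.076  3.086 -0.072]
 turn units -5.713
 shift units after turn [-6.452 -2.194 -0.064]
```

View pics/w2.png

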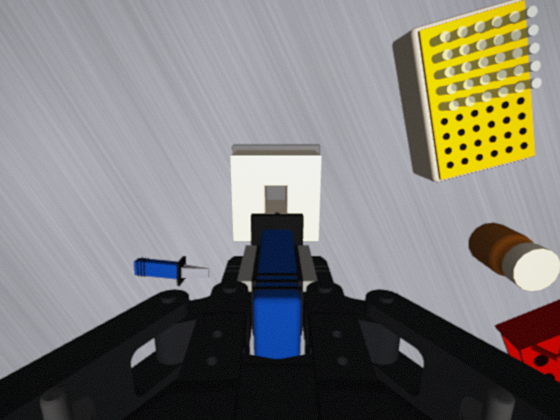

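View pics/s2.png

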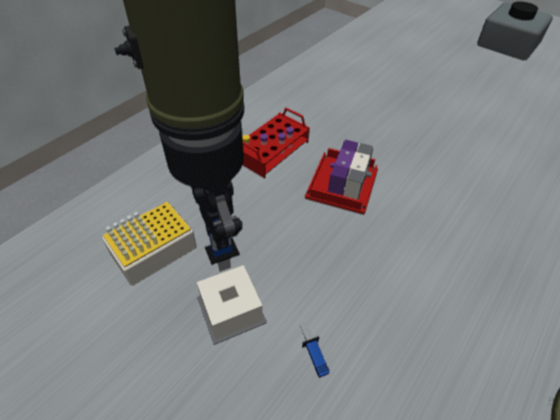

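```bash
cat >> h.py <<'E'
def toolcloud(d,i,s):
    C=cloud('wrist',d,i); m=R.from_quat(s['tcp_rot']).as_matrix(); return (C-s['position'])@m
E
python3 - <<'E'
from h import *
s=arm.state();i=arm.camera_info('wrist');p,d=arm.grab_frame('wrist')
T=toolcloud(d,i,s);np.savez('w2.npz',p=p,d=d,T=T,C=cloud('wrist',d,i))
P=p.astype(int);blue=(P[...,2]>P[...,0]+40)&(P[...,2]>60)&(P[...,1]<P[...,2]-20)&(d>0)
v,u=np.mgrid[0:420,0:560];
b=blue&(u>230)&(u<320)
for r in range(222,360,10):
    c=np.where(b[r])[0]
    if len(c): print(r,c.min(),c.max(),np.round(T[r,c.min()+1],4),np.round(T[r,c.max()-1],4))
for r in range(210,245,4):
    c=np.where((P[r,240:315].sum(-1)<100)&(d[r,240:315]<.3))[0]+240
    if len(c): print('collar',r,c.min(),c.max(),np.round(T[r,c.min()+1],4),np.round(T[r,c.max()-1],4))
print(np.round(np.linalg.inv(R.from_quat(s['tcp_rot']).as_matrix())@(np.array(i['world_from_camera'])[:3,3]-s['position']),4), np.round(R.from_quat(s['tcp_rot']).as_matrix().T@np.array(i['world_from_camera'])[:3,:3],3))
E
```

```text
232 264 291 [ 0.0101 -0.0065  0.0284] [0.0099 0.0062 0.0289]
242 264 292 [ 0.0102 -0.006   0.0143] [0.0102 0.0061 0.0143]
252 263 293 [ 0.0101 -0.0061  0.0028] [0.0095 0.0061 0.0041]
262 261 294 [ 0.0103 -0.0065 -0.0077] [ 0.0089  0.0061 -0.0048]
292 258 298 [ 0.0103 -0.0065 -0.0313] [ 0.0098  0.0062 -0.0303]
302 253 301 [ 0.009  -0.0079 -0.0352] [ 0.0089  0.0069 -0.0351]
312 253 300 [ 0.0047 -0.0081 -0.0342] [ 0.0053  0.0067 -0.0351]
322 253 300 [ 0.001  -0.0081 -0.0344] [ 0.0019  0.0067 -0.0356]
332 254 300 [-0.0032 -0.0079 -0.0339] [-0.0028  0.0069 -0.0344]
342 254 299 [-0.0067 -0.0079 -0.0343] [-0.0066  0.0066 -0.0345]
352 255 299 [-0.0091 -0.0075 -0.0363] [-0.0102  0.0066 -0.0349]
collar 214 274 288 [ 0.0173 -0.0015  0.0359] [0.0175 0.0048 0.0353]
collar 218 252 301 [ 0.0157 -0.0129  0.034 ] [0.0159 0.0115 0.0336]
collar 222 252 301 [ 0.0132 -0.013   0.0352] [0.0135 0.0115 0.0342]
collar 226 252 301 [ 0.0111 -0.013   0.0349] [0.011  0.0116 0.0351]
collar 230 252 301 [ 0.009  -0.013   0.0345] [0.009  0.0116 0.0344]
collar 234 252 301 [ 0.0068 -0.0131  0.0345] [0.0067 0.0117 0.0346]
collar 238 252 301 [ 0.0045 -0.0131  0.0347] [0.0045 0.0117 0.0345]
collar 242 252 301 [ 0.0025 -0.0131  0.0339] [0.0021 0.0118 0.0349]
[ 0.0672 -0.0006 -0.1304] [[-0.    -0.964 -0.265]
 [ 1.    -0.     0.   ]
 [-0.001 -0.265  0.964]]
```

```bash
python3 -m crank '[[[-0.4,0.2,0],0,-1],[[-0.8,0.4,0],0,-1],[[-0.85,0.43,0],0,-1],[[-0.85,0.43,0],0,-1],[[-0.85,0.43,0],0,-1],[[-0.85,0.43,0],0,-1],[[-0.8,0.41,0],0,-1],[[-0.5,0.26,0],0,-1],[[-0.17,0.1,0],-0.5,-1],[[0,0,0],-1,-1],[[0,0,0],-1,-1],[[0,0,0],-1,-1],[[0,0,0],-1,-1],[[0,0,0],-0.9,-1],[[0,0,0],-0.31,-1],[[0,0,0],0,-1]]'
python3 - <<'E'
from h import *
plan([.55,-.16,.2],18.7)
s=arm.state();i=arm.camera_info('wrist');p,d=snap('wrist','w3.png')
T=toolcloud(d,i,s);np.savez('w3.npz',p=p,d=d,T=T,C=cloud('wrist',d,i))
snap('top','t3.png')
E
```

```text
time: 9.6
position: [0.5489, -0.1608, 0.1944]
tcp_rot: [0.584, 0.812, -0.0, -0.0]
wrist_force: [0.7, 0.1, -0.9]
width: 0.177
t 9.6 pos [ 0.5489 -0.1608  0.1944] yaw 18.54 tilt [-0.0009 -0.    ] F [ 0.7  0.1 -0.9] w 0.177
 shift units now [ 0.008  0.026 -0.112]
 turn units -0.021
 shift units after turn [ 0.007  0.026 -0.112]
```

View pics/w3.png

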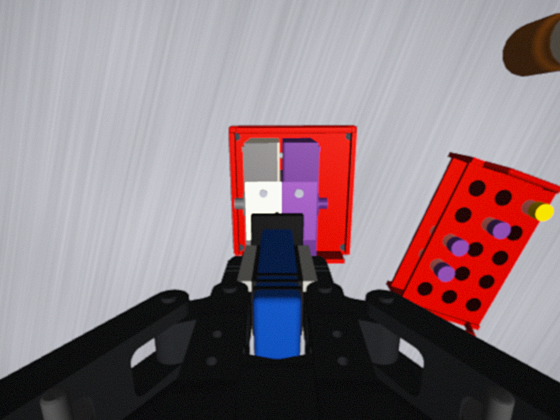

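```bash
python3 - <<'E'
from h import *
f=np.load('w3.npz');p,T,C=f['p'].astype(int),f['T'],f['C']
np.set_printoptions(suppress=True)
z=C[...,2]
print('z housing',np.median(z[150:175,255:270]),np.median(z[150:175,290:310]))
for r in range(140,212,6):
    row=T[r]
    top=np.where((abs(z[r]-.072)<.006)&(abs(row[:,1])<.06))[0]
    # colour transition white/grey -> purple : b-g
    c=p[r,:,2]-p[r,:,1]; 
    pu=np.where((c[260:300]>25))[0]+260
    print(r,'top',top.min(),top.max(),np.round(row[top.min()],4)[:2],np.round(row[top.max()],4)[:2],'purple',pu.min(),np.round(row[pu.min()],4), p[r,276:286].tolist() if r in(152,200) else '')
m=(abs(z-.072)<.004)&(abs(T[...,1])<.06)&(abs(T[...,0])<.1); print('housing rect',rect(C[m]),rect(T[m]))
m=(z<.03)&(z>.006)&(np.hypot(C[...,0]-.565,C[...,1]+.161)<.11); print('cradle',rect(C[m]),rect(T[m]))
E
python3 -c "
import cv2
a=cv2.imread('pics/w3.png')[115:270,220:370]
cv2.imwrite('pics/z3.png',cv2.resize(a,None,fx=3.8,fy=3.8,interpolation=0))"
```

```text
z housing 0.07086310455109696 0.07088429634934615Traceback (most recent call last):
  File "<stdin>", line 12, in <module>
    return umr_minimum(a, axis, None, out, keepdims, initial, where)
ValueError: zero-size array to reduction operation minimum which has no identity
```

View pics/z3.png

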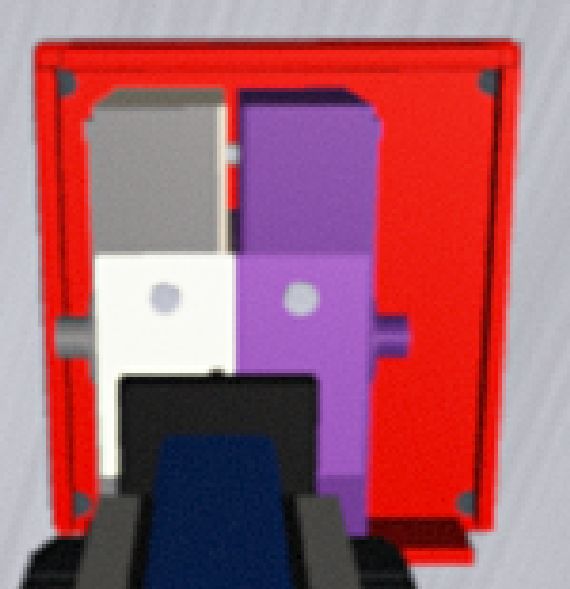

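Run:
```python
from h import *
f=np.load('w3.npz');p,T,C=f['p'].astype(int),f['T'],f['C']
np.set_printoptions(suppress=True)
z=C[...,2]
for r in range(142,210,5):
    row=T[r]
    top=np.where((abs(z[r]-.071)<.006)&(abs(row[:,1])<.06))[0]
    print(r,'top',top.min(),top.max(),np.round(row[top.min()],4)[:2],np.round(row[top.max()],4)[:2], 'gap cols',np.where(abs(z[r,265:300]-.071)>.006)[0]+265)
    if r in (152,162,172,182): print(p[r,276:288].tolist(), np.round(z[r,276:288],3))
m=(abs(z-.072)<.004)&(abs(T[...,1])<.06)&(abs(T[...,0])<.1); print('housing rect',rect(C[m]),rect(T[m]))
m=(z<.03)&(z>.006)&(np.hypot(C[...,0]-.565,C[...,1]+.161)<.11); print('cradle',rect(C[m]),rect(T[m]))
```

```text
142 top 250 316 [ 0.0475 -0.0208] [0.0475 0.0299] gap cols [265 266 267 268 271 273 274 275 277 278 279 280 281 282 287 288]
147 top 242 319 [ 0.0439 -0.0268] [0.0439 0.0321] gap cols [279 280 281 282]
152 top 243 318 [ 0.04   -0.0262] [0.04   0.0316] gap cols [279 280 281 282]
[[164, 160, 157], [213, 205, 191], [235, 224, 203], [222, 173, 156], [199, 108, 100], [172, 84, 82], [115, 64, 85], [89, 52, 113], [116, 67, 147], [134, 77, 165], [143, 86, 175], [142, 85, 174]] [0.07  0.07  0.07  0.011 0.011 0.011 0.051 0.07  0.071 0.072 0.072 0.072]
157 top 243 318 [ 0.036  -0.0264] [0.0361 0.0317] gap cols [279 280 281 282]
162 top 243 318 [ 0.0321 -0.0266] [0.0322 0.0319] gap cols [279 280 281 282]
[[154, 152, 150], [194, 190, 178], [235, 220, 204], [240, 161, 142], [242, 61, 48], [220, 19, 18], [143, 30, 63], [94, 50, 116], [110, 65, 148], [134, 79, 165], [137, 80, 171], [142, 85, 173]] [0.072 0.071 0.068 0.01  0.011 0.012 0.052 0.071 0.07  0.072 0.07  0.071]
167 top 243 318 [ 0.0283 -0.0266] [0.0285 0.0318] gap cols [279 280 281 282]
172 top 243 317 [ 0.0245 -0.0266] [0.0243 0.0314] gap 
[... 743 characters left out ...]
0.0317] gap cols []
192 top 244 317 [ 0.0084 -0.0263] [0.008 0.032] gap cols []
197 top 244 317 [ 0.0044 -0.0263] [0.004  0.0321] gap cols [292]
202 top 244 317 [ 0.0001 -0.0265] [0.0002 0.032 ] gap cols []
207 top 244 316 [-0.0043 -0.0267] [-0.0041  0.0314] gap cols []
housing rect ((550.7832641601562, -158.6577911376953), (58.886741638183594, 91.7846450805664), 18.380409240722656) ((1.3663825988769531, 2.5771026611328125), (91.78520965576172, 58.88706970214844), 0.15510179102420807)
cradle ((563.7988891601562, -162.2935791015625), (119.6910400390625, 129.36468505859375), 18.78913688659668) ((-6.234111785888672, 13.81375503540039), (119.6895523071289, 129.36529541015625), 89.74664306640625)
```

```bash
python3 -m crank '[[[0.35,0.07,0],-0.025,-1],[[0.36,0,0],0,-1],[[0,0,0.3],0,-1],[[0,0,0.3],0,-1],[[0,0,0.1],0,-1],[[0,0,0],0,-1]]'
python3 - <<'E'
from h import *
plan([.55,-.16,.15],18.75)
snap('side','s4.png')
s=arm.state();i=arm.camera_info('wrist');p,d=snap('wrist','w4.png')
T=toolcloud(d,i,s);np.savez('w4.npz',p=p,d=d,T=T,C=cloud('wrist',d,i))
a=cv2.imread('pics/s4.png')[90:240,260:420];cv2.imwrite('pics/z4.png',cv2.resize(a,None,fx=4,fy=4,interpolation=2))
E
```

```text
time: 10.45
position: [0.5411, -0.1257, 0.159]
tcp_rot: [0.582, 0.813, -0.0, -0.001]
wrist_force: [0.4, -0.4, -1.3]
width: 0.179
t 10.45 pos [ 0.5411 -0.1257  0.159 ] yaw 18.83 tilt [-0.0014  0.    ] F [ 0.4 -0.4 -1.3] w 0.179
 shift units now [-0.707 -0.053  0.18 ]
 turn units 0.01
 shift units after turn [-0.707 -0.052  0.18 ]
```

View pics/z4.png

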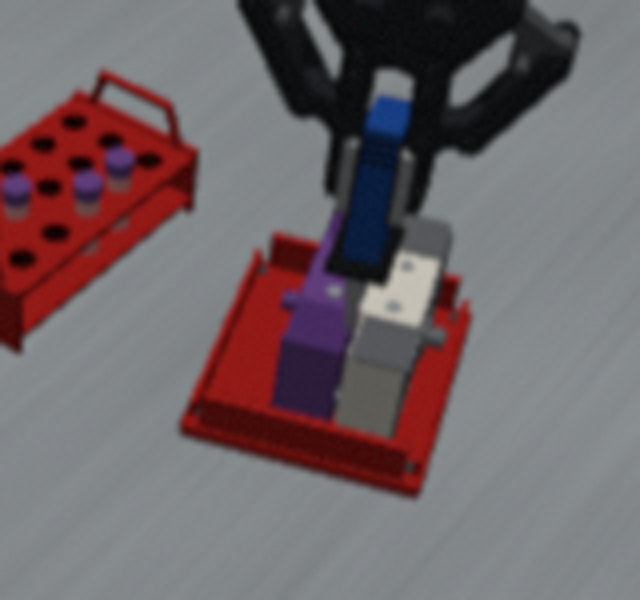

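View pics/w4.png

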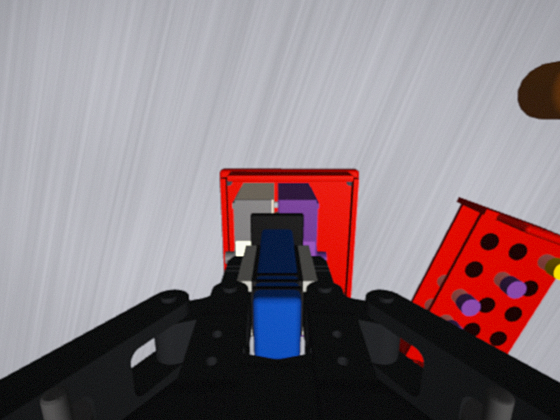

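Run:
```python
from h import *
f=np.load('w4.npz');p,T,C=f['p'].astype(int),f['T'],f['C'];z=C[...,2]
for r in (202,206,210):
    row=T[r];top=np.where((abs(z[r]-.071)<.006)&(abs(row[:,1])<.06))[0]
    print(r,np.round(row[top.min()],4)[:2],np.round(row[top.max()],4)[:2],'gap',np.where(abs(z[r,265:300]-.071)>.006)[0]+265, p[r,270:284].tolist(),np.round(row[270:284,1],4))
m=(z<.03)&(z>.006)&(np.hypot(C[...,0]-.565,C[...,1]+.161)<.11); print('cradle',rect(T[m]))
s=arm.state();_,M=yaw(s)
tip=s['position']+M@np.array([-.0018,-.0006,.079]);print('tip',tip)
a=np.radians(18.75);ex=np.array([np.cos(a),np.sin(a),0]);ey=np.array([-np.sin(a),np.cos(a),0])
for c in ([.5638,-.1606,0],[.5638,-.1623,0]):
  L=np.array(c)+.04*ey+[0,0,.072];print('L in cradle frame of tip',(tip-L)@ex,(tip-L)@ey)
  q=proj('side',np.array([tip,L,L+.015*ey,L-.015*ey]));print((q-[260,90])*4)
```

```text
202 [ 0.0088 -0.0308] [0.0103 0.0259] gap [273 274 275 276 277] [[145, 142, 140], [190, 180, 169], [223, 214, 195], [199, 190, 172], [155, 144, 134], [156, 138, 134], [149, 134, 136], [133, 112, 132], [115, 78, 134], [111, 60, 144], [123, 67, 151], [125, 69, 160], [125, 73, 158], [126, 69, 157]] [-0.0048 -0.0041 -0.0035 -0.003  -0.0024 -0.0016 -0.0008 -0.      0.0006
  0.0013  0.002   0.0027  0.0033  0.004 ]
206 [ 0.0067 -0.0312] [0.0068 0.0283] gap [273 274 275 276 277] [[143, 140, 139], [188, 180, 170], [222, 212, 194], [202, 194, 180], [184, 180, 175], [185, 182, 184], [189, 185, 189], [160, 145, 165], [127, 94, 144], [110, 62, 142], [120, 64, 151], [118, 64, 153], [124, 69, 154], [123, 67, 155]] [-0.0048 -0.0042 -0.0035 -0.003  -0.0024 -0.0016 -0.0008 -0.      0.0006
  0.0013  0.002   0.0027  0.0034  0.0041]
210 [ 0.0032 -0.0309] [0.0033 0.028 ] gap [273 274 275 276 277] [[145, 141, 140], [189, 183, 172], [221, 218, 200], [204, 182, 164], [217, 100, 87], [233, 28, 18], [229, 21, 16], [195, 37, 67], [135, 51, 110], [111, 60, 140], [119, 66, 153], [124, 71, 157], [124, 70, 155], [120, 67, 155]] [-0.0049 -0.0042 -0.0035 -0.003  -0.0026 -0.0017 -0.0009 -0.      0.0006
  0.0013  0.002   0.0027  0.0034  0.004 ]
cradle ((-34.10520553588867, 8.314769744873047), (117.34429168701172, 119.50135803222656), 1.7132809162139893)
tip [ 0.54161456 -0.12757727  0.08086104]
L in cradle frame of tip -0.010393250041222178 -0.001598503736945961
[[349.66944523 318.88533793]
 [323.98085315 329.67317367]
 [315.77368204 351.28267463]
 [331.98175859 308.60677074]]
L in cradle frame of tip -0.009846802950206802 1.127748319572526e-05
[[349.66944523 318.88533793]
 [326.01151316 327.68191749]
 [317.84052201 349.23935621]
 [333.97739275 306.66562243]]
```

```bash
python3 -m crank '[[[0,-0.014,0.06],0,-1],[[0,0,0.06],0,-1],[[0,0,0.02],0,-1],[[0,0,0.02],0,-1],[[0,0,0],0,-1]]'
python3 -m crank '[[[0,0,0.02],0,-1],[[0,0,0.02],0,-1],[[0,0,0],0,-1]]'
```

```text
time: 11.18
position: [0.5407, -0.1254, 0.1517]
tcp_rot: [0.582, 0.814, -0.0, -0.0]
wrist_force: [-0.7, -0.3, -0.8]
width: 0.181
time: 11.55
position: [0.5407, -0.1254, 0.1497]
tcp_rot: [0.582, 0.814, -0.0, -0.0]
wrist_force: [-1.1, 0.5, -0.5]
width: 0.177
```

```bash
python3 -m crank '[[[0,0,0.02],0,-1],[[0,0,0.02],0,-1],[[0,0,0],0,-1]]'
python3 -m crank '[[[0,0,0.02],0,-1],[[0,0,0.02],0,-1],[[0,0,0],0,-1]]'
```

```text
time: 11.92
position: [0.5406, -0.1254, 0.1477]
tcp_rot: [0.582, 0.814, -0.0, -0.0]
wrist_force: [-1.0, 0.4, -1.7]
width: 0.177
time: 12.3
position: [0.5405, -0.1255, 0.1456]
tcp_rot: [0.582, 0.813, -0.0, -0.0]
wrist_force: [-0.6, -0.2, -0.7]
width: 0.176
```

```bash
python3 -m crank '[[[0,0,0.02],0,-1],[[0,0,0.02],0,-1],[[0,0,0],0,-1]]'
python3 -m crank '[[[0,0,0.02],0,-1],[[0,0,0.02],0,-1],[[0,0,0.01],0,-1],[[0,0,0],0,-1]]'
```

```text
time: 12.68
position: [0.5406, -0.1255, 0.1438]
tcp_rot: [0.582, 0.814, -0.0, -0.0]
wrist_force: [-1.3, -0.9, 2.0]
width: 0.178
time: 13.18
position: [0.5408, -0.1256, 0.142]
tcp_rot: [0.582, 0.813, 0.0, 0.0]
wrist_force: [-2.7, -0.9, 7.8]
width: 0.178
```

```bash
python3 -m crank '[[[0,0,0.02],0,-1],[[0,0,0.02],0,-1],[[0,0,0],0,-1]]'
python3 - <<'E'
from h import *
s=arm.state();i=arm.camera_info('wrist');p,d=snap('wrist','w5.png')
T=toolcloud(d,i,s);z=cloud('wrist',d,i)[...,2];np.savez('w5.npz',p=p,d=d,T=T)
print('handle top',np.median(T[310:350,265:290,2]),'collar',np.median(T[225:240,256:260,2]),np.median(T[225:240,295:299,2]))
for r in (200,205,210): print(np.where(abs(z[r,260:305]-.071)>.006)[0]+260)
a=cv2.imread('pics/w5.png')[160:270,210:370];cv2.imwrite('pics/z5.png',cv2.resize(a,None,fx=5,fy=5,interpolation=2))
E
```

```text
time: 13.55
position: [0.5411, -0.1256, 0.14]
tcp_rot: [0.582, 0.814, 0.0, 0.001]
wrist_force: [-3.2, 0.1, 7.6]
width: 0.179
handle top -0.03549155533761784 collar 0.03436654769018034 0.03451001926951973
[260 261 262 263 264 265 266 267 268 269 270 271 272 273 274 275 276 277
 278 279 280 281 282 283 284 285 286 287 288 289 290 291 292 293 294 295
 296 297 298 299 300 301 302 303 304]
[260 261 265 267 269 271 272 273 274 275 276 277 278 279 280 281 282 283
 284 285 287 288 289 290 291 292 293 294 295 296 297 298 299 300 301 302
 303 304]
[273 274 275 276 277 278]
```

View pics/z5.png

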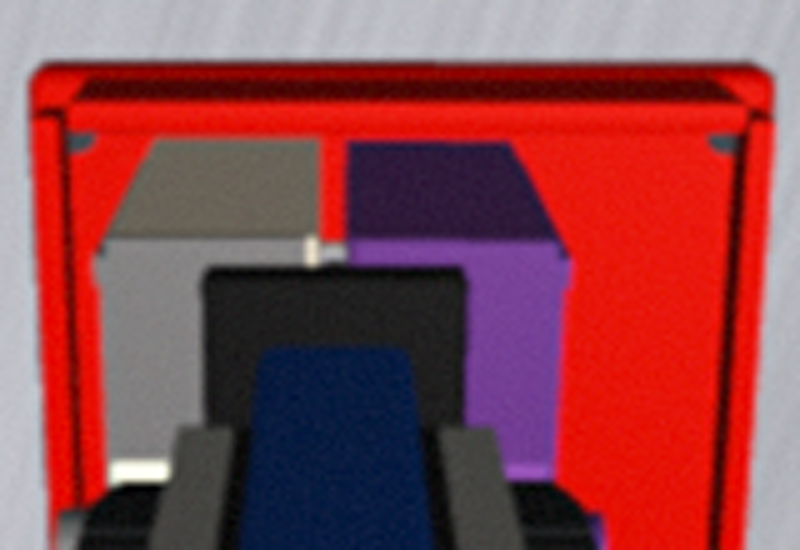

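```bash
python3 -m crank '[[[0,0,-0.1],0,-1],[[0,0,-0.2],0,-1],[[0,0,-0.04],0,-1],[[-0.4,0,0],0,-1],[[-0.8,0,0],0,-1],[[-0.4,0,0],0,-1],[[0,0,0],0,-1],[[0,0,0],0,-1]]'
python3 - <<'E'
from h import *
plan([.55,-.16,.15],18.75)
s=arm.state();i=arm.camera_info('wrist');p,d=snap('wrist','w6.png')
T=toolcloud(d,i,s);z=cloud('wrist',d,i)[...,2]
for r in (135,145,155,200,210): print(r,np.where(abs(z[r,265:295]-.071)>.006)[0]+265, np.round(T[r,[273,277,281],1],4))
for r in (165,175,185):
  q=np.where(abs(z[r]-.071)<.006)[0];q=q[(q>200)&(q<360)];print(r,np.round(T[r,q.min()],4),np.round(T[r,q.max()],4),p[r,272:286,1])
E
```

```text
time: 14.6
position: [0.5663, -0.2, 0.1559]
tcp_rot: [0.581, 0.814, 0.0, -0.001]
wrist_force: [-0.0, 0.5, -1.6]
width: 0.179
t 14.6 pos [ 0.5663 -0.2     0.1559] yaw 18.92 tilt [-0.0009  0.0013] F [-0.   0.5 -1.6] w 0.179
 shift units now [ 0.862 -0.05   0.12 ]
 turn units 0.021
 shift units after turn [ 0.862 -0.052  0.118]
135 [276] [-0.0026 -0.0001  0.0025]
145 [271 276] [-0.0026 -0.0001  0.0025]
155 [] [-0.0026 -0.0001  0.0025]
200 [] [-0.0027 -0.0001  0.0026]
210 [274 275 276 277] [-0.0028 -0.      0.0026]
165 [ 0.0355 -0.0306  0.0896] [0.0355 0.0284 0.089 ] [250 251 253 246 185 108 103 107 106 105 108 107 108 109]
175 [ 0.0286 -0.0303  0.0903] [0.0287 0.028  0.0894] [250 251 252 248 183 109  98 103 104 101 106 104 106 106]
185 [ 0.0221 -0.0303  0.0886] [0.022  0.0283 0.0893] [250 251 252 247 185 110  95 102  99 104 100 106 101 102]
```

View pics/w6.png

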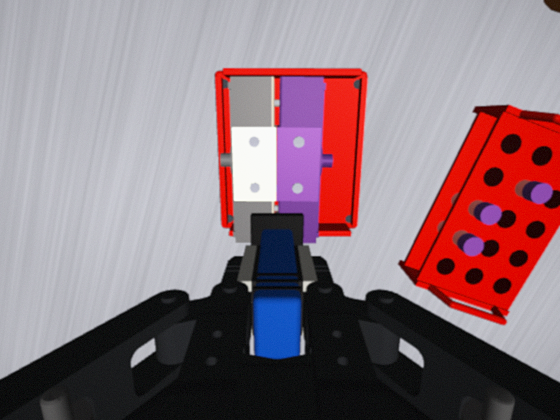

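```bash
python3 -m crank '[[[0,0,0.07],0,-1],[[0,0,0.07],0,-1],[[0,0,0.03],0,-1],[[0,0,0.03],0,-1],[[0,0,0],0,-1]]'
python3 -m crank '[[[0,0,0.03],0,-1],[[0,0,0.03],0,-1],[[0,0,0],0,-1]]'
python3 -m crank '[[[0,0,0.03],0,-1],[[0,0,0.03],0,-1],[[0,0,0.03],0,-1],[[0,0,0],0,-1]]'
```

```text
time: 15.28
position: [0.5663, -0.2011, 0.146]
tcp_rot: [0.582, 0.813, -0.0, -0.0]
wrist_force: [-1.2, -0.6, -0.8]
width: 0.177
time: 15.65
position: [0.5665, -0.2014, 0.1434]
tcp_rot: [0.582, 0.813, -0.0, 0.0]
wrist_force: [-2.8, -0.8, 1.4]
width: 0.17
time: 16.15
position: [0.567, -0.2017, 0.1396]
tcp_rot: [0.582, 0.813, 0.0, 0.001]
wrist_force: [-3.0, -0.6, 7.3]
width: 0.177
```

```bash
python3 -m crank '[[[0,0,0.03],0,-1],[[0,0,0.03],0,-1],[[0,0,0.015],0,-1],[[0,0,0],0,-1]]'
python3 - <<'E'
from h import *
s=arm.state();i=arm.camera_info('wrist');p,d=snap('wrist','w7.png')
C=cloud('wrist',d,i);T=toolcloud(d,i,s);z=C[...,2]
for r in (120,130,140,150): print(r,np.where(abs(z[r,265:295]-.071)>.006)[0]+265, np.round(T[r,[273,277,281],1],4))
for r in (165,175,185):
  q=np.where(abs(z[r]-.071)<.006)[0];q=q[(q>200)&(q<360)];print(r,np.round(T[r,q.min()],4),np.round(T[r,q.max()],4),p[r,270:286,1])
print('handle top',np.median(T[310:350,265:290,2]))
a=p[60:240,200:380,::-1];cv2.imwrite('pics/z7.png',cv2.resize(a,None,fx=3.3,fy=3.3,interpolation=0))
E
```

```text
time: 16.65
position: [0.5675, -0.2018, 0.1362]
tcp_rot: [0.582, 0.813, 0.0, 0.001]
wrist_force: [-2.5, -1.1, 8.5]
width: 0.179
120 [272 273 274 275 276 277 278] [-0.003  -0.      0.0022]
130 [275 287] [-0.0024 -0.0001  0.0022]
140 [275] [-0.0024 -0.0001  0.0022]
150 [271 275 276] [-0.0024 -0.0001  0.0023]
165 [ 0.0385 -0.0307  0.0687] [0.0383 0.029  0.0702] [250 250 251 254 241 143  57  79 105 108 107 108 105 107 108 110]
175 [ 0.0325 -0.031   0.0687] [0.032  0.0287 0.0711] [249 250 251 254 241 138  51  76 103 107 103 105 104 105 106 105]
185 [ 0.0262 -0.0307  0.0691] [0.0261 0.0287 0.0695] [250 250 251 253 241 144  49  75  98 101 100 104  98 102 101 100]
handle top -0.035505706741081215
```

View pics/z7.png

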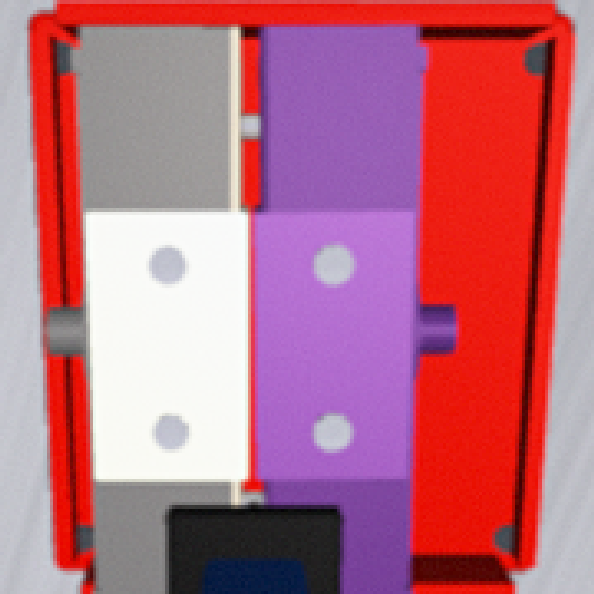

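```bash
python3 -m crank '[[[0,0,-0.1],0,-1],[[0,0,-0.2],0,-1],[[0,0,-0.1],0,-1],[[0.4,0,0],0,-1],[[0.8,0,0],0,-1],[[0.4,0,0],0,-1],[[0,0,0],0,-1],[[0,0,0],0,-1],[[0,0,0.08],0,-1],[[0,0,0.06],0,-1],[[0,0,0.03],0,-1],[[0,0,0],0,-1]]'
python3 -m crank '[[[0,0,0.04],0,-1],[[0,0,0.04],0,-1],[[0,0,0.04],0,-1],[[0,0,0],0,-1]]'
```

```text
time: 18.2
position: [0.5406, -0.1256, 0.1463]
tcp_rot: [0.582, 0.813, -0.0, -0.0]
wrist_force: [0.2, -0.8, -0.6]
width: 0.177
time: 18.7
position: [0.5408, -0.1256, 0.1407]
tcp_rot: [0.582, 0.814, 0.0, 0.0]
wrist_force: [-1.9, 0.3, 2.6]
width: 0.176
```

```bash
python3 -m crank '[[[0,0,0.03],0,-1],[[0,0,0.03],0,-1],[[0,0,0.03],0,-1],[[0,0,0],0,-1]]'
python3 -m crank '[[[0,0,0.03],0,-1],[[0,0,0.03],0,-1],[[0,0,0.02],0,-1],[[0,0,0],0,-1]]'
```

```text
time: 19.2
position: [0.5413, -0.1257, 0.137]
tcp_rot: [0.582, 0.813, 0.0, 0.001]
wrist_force: [-1.4, -0.1, 7.9]
width: 0.173
time: 19.7
position: [0.5419, -0.1256, 0.1333]
tcp_rot: [0.582, 0.814, 0.001, 0.001]
wrist_force: [-0.9, 0.1, 9.7]
width: 0.174
```

```bash
python3 -m crank '[[[0,0,0.03],0,-1],[[0,0,0],0,-1]]'
python3 -m crank '[[[0,0,-0.1],0,-1],[[0,0,-0.25],0,-1],[[0,0,-0.12],0,-1],[[-0.4,0,0],0,-1],[[-0.8,0,0],0,-1],[[-0.4,0,0],0,-1],[[0,0,0],0,-1],[[0,0,0],0,-1]]'
python3 - <<'E'
from h import *
plan([.55,-.16,.15],18.75)
s=arm.state();i=arm.camera_info('wrist');p,d=snap('wrist','w8.png')
T=toolcloud(d,i,s);z=cloud('wrist',d,i)[...,2]
for r in (100,110,140,165,190,208,210): print(r,np.where(abs(z[r,265:295]-.071)>.006)[0]+265, np.round(T[r,[273,277,281],1],4),p[r,268:286,1])
a=p[60:240,200:380,::-1];cv2.imwrite('pics/z8.png',cv2.resize(a,None,fx=3.3,fy=3.3,interpolation=0))
E
```

```text
time: 19.95
position: [0.542, -0.1256, 0.1318]
tcp_rot: [0.582, 0.814, 0.001, 0.001]
wrist_force: [-1.4, 0.9, 10.0]
width: 0.184
time: 20.95
position: [0.5663, -0.2, 0.1536]
tcp_rot: [0.581, 0.814, 0.0, -0.001]
wrist_force: [0.0, 0.3, -0.8]
width: 0.177
t 20.95 pos [ 0.5663 -0.2     0.1536] yaw 18.92 tilt [-0.001   0.0013] F [ 0.   0.3 -0.8] w 0.177
 shift units now [ 0.863 -0.048  0.074]
 turn units 0.021
 shift units after turn [ 0.863 -0.051  0.073]
100 [274 275 276 277 278 279 280 281 282] [-0.0025 -0.      0.0029] [158 155 157 179 215 214 178 163 174 171 172 172 173 171 147  92  57  69]
110 [274 275 276 277 278 279 280 281 282] [-0.0025  0.      0.0032] [157 158 159 180 218 217 151  64  24  28  29  27  26  30  23  37  55  77]
140 [276 277 278 279] [-0.0026  0.      0.0025] [249 250 250 249 250 250 252 255 209  79  13  33  76 106 114 117 118 117]
165 [276 277 278 279] [-0.0026  0.      0.0025] [250 250 250 250 250 250 252 255 210  77   9  44  83 108 108 108 109 108]
190 [276 277 278] [-0.0027  0.      0.0026] [250 250 250 250 250 250 253 250 180  57  23  63  94 105 100 101 101 102]
208 [274 275 276 277 278 279 280] [-0.0027 -0.      0.0026] [140 138 139 170 214 208 190 191 194 195 202 191 131  71  52  66  70  71]
210 [274 275 276 277 278 279 280] [-0.0028 -0.      0.0026] [140 138 140 170 217 206 188 189 184 187 193 186 136  68  58  65  72  73]
```

View pics/z8.png

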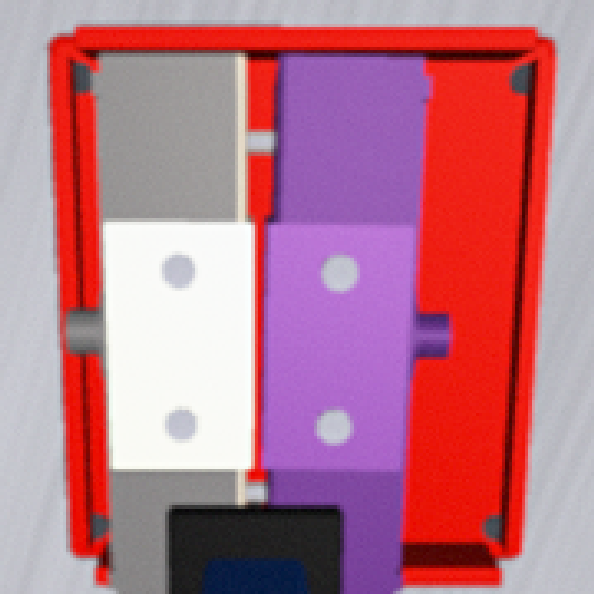

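```bash
python3 -m crank '[[[0,0,0.1],0,-1],[[0,0,0.1],0,-1],[[0,0,0.05],0,-1],[[0,0,0.03],0,-1],[[0,0,0],0,-1]]'
python3 -m crank '[[[0,0,0.03],0,-1],[[0,0,0.03],0,-1],[[0,0,0.03],0,-1],[[0,0,0],0,-1]]'
python3 -m crank '[[[0,0,0.03],0,-1],[[0,0,0.03],0,-1],[[0,0,0.03],0,-1],[[0,0,0],0,-1]]'
```

```text
time: 21.62
position: [0.5667, -0.2011, 0.14]
tcp_rot: [0.582, 0.814, 0.0, 0.0]
wrist_force: [1.2, -0.3, -1.5]
width: 0.179
time: 22.12
position: [0.5671, -0.2015, 0.1364]
tcp_rot: [0.582, 0.813, 0.0, 0.001]
wrist_force: [-1.2, 0.6, 5.2]
width: 0.173
time: 22.62
position: [0.5677, -0.2018, 0.1326]
tcp_rot: [0.582, 0.813, 0.0, 0.002]
wrist_force: [-1.0, 0.9, 9.6]
width: 0.178
```

```bash
python3 -m crank '[[[0,0,0.03],0,-1],[[0,0,0.03],0,-1],[[0,0,0.03],0,-1],[[0,0,0],0,-1]]'
python3 -m crank '[[[0,0,-0.1],0,-1],[[0,0,-0.3],0,-1],[[0,0,-0.14],0,-1],[[0.4,0,0],0,-1],[[0.8,0,0],0,-1],[[0.4,0,0],0,-1],[[0,0,0],0,-1],[[0,0,0],0,-1],[[0,0,0.13],0,-1],[[0,0,0.13],0,-1],[[0,0,0.03],0,-1],[[0,0,0.03],0,-1],[[0,0,0],0,-1]]'
python3 -m crank '[[[0,0,0.03],0,-1],[[0,0,0.03],0,-1],[[0,0,0.03],0,-1],[[0,0,0],0,-1]]'
python3 -m crank '[[[0,0,0.03],0,-1],[[0,0,0.03],0,-1],[[0,0,0],0,-1]]'
```

```text
time: 23.12
position: [0.5683, -0.202, 0.1285]
tcp_rot: [0.582, 0.813, 0.001, 0.002]
wrist_force: [0.3, -0.0, 10.4]
width: 0.178
time: 24.75
position: [0.541, -0.1255, 0.1375]
tcp_rot: [0.582, 0.814, 0.0, 0.0]
wrist_force: [0.9, -0.5, -1.4]
width: 0.178
time: 25.25
position: [0.5414, -0.1253, 0.1334]
tcp_rot: [0.581, 0.814, 0.0, 0.001]
wrist_force: [3.0, 1.8, 4.1]
width: 0.175
time: 25.62
position: [0.5417, -0.1254, 0.1311]
tcp_rot: [0.581, 0.814, 0.001, 0.001]
wrist_force: [2.5, 1.1, 9.8]
width: 0.177
```

Down to d≈26 (TCP 0.124) on the left.

```bash
python3 -m crank '[[[0,0,0.03],0,-1],[[0,0,0.03],0,-1],[[0,0,0.03],0,-1],[[0,0,0],0,-1]]'
python3 -m crank '[[[0,0,0.03],0,-1],[[0,0,0.02],0,-1],[[0,0,0],0,-1]]'
python3 -m crank '[[[0,0,-0.1],0,-1],[[0,0,-0.35],0,-1],[[0,0,-0.16],0,-1],[[-0.4,0,0],0,-1],[[-0.8,0,0],0,-1],[[-0.4,0,0],0,-1],[[0,0,0],0,-1],[[0,0,0],0,-1]]'
python3 - <<'E'
from h import *
plan([.55,-.16,.15],18.75)
s=arm.state();i=arm.camera_info('wrist');p,d=snap('wrist','w9.png')
T=toolcloud(d,i,s);z=cloud('wrist',d,i)[...,2]
for r in (100,110,140,165,190,208,210): 
  q=np.where(abs(z[r,255:300]-.071)>.006)[0]+255;print(r,q, np.round(T[r,[270,290],1],4))
print('handle top',np.median(T[310:350,265:290,2]))
E
```

```text
time: 26.12
position: [0.5423, -0.1255, 0.1271]
tcp_rot: [0.581, 0.814, 0.001, 0.002]
wrist_force: [2.0, 1.3, 12.7]
width: 0.18
time: 26.5
position: [0.5425, -0.1255, 0.1247]
tcp_rot: [0.581, 0.814, 0.001, 0.002]
wrist_force: [4.0, 1.5, 13.5]
width: 0.174
time: 27.5
position: [0.5662, -0.2, 0.153]
tcp_rot: [0.581, 0.814, 0.0, -0.001]
wrist_force: [0.4, 0.6, -0.3]
width: 0.177
t 27.5 pos [ 0.5662 -0.2     0.153 ] yaw 18.92 tilt [-0.0013  0.0014] F [ 0.4  0.6 -0.3] w 0.177
 shift units now [ 0.861 -0.046  0.061]
 turn units 0.021
 shift units after turn [ 0.861 -0.049  0.059]
100 [270 271 272 273 274 275 276 277 278 279 280 281 282] [-0.0045  0.0078]
110 [270 271 272 273 274 275 276 277 278 279 280 281 282] [-0.0045  0.0079]
140 [273 274 275 276 277 278 279] [-0.0045  0.0081]
165 [255 273 274 275 276 277 278 279] [-0.0045  0.0083]
190 [273 274 275 276 277 278] [-0.0047  0.0084]
208 [271 272 273 274 275 276 277 278 279 280] [-0.0047  0.0086]
210 [271 272 273 274 275 276 277 278 279 280] [-0.0048  0.0085]
handle top -0.03545971100960423
```

```bash
python3 -m crank '[[[0,0,0.15],0,-1],[[0,0,0.15],0,-1],[[0,0,0.06],0,-1],[[0,0,0.03],0,-1],[[0,0,0],0,-1]]'
python3 -m crank '[[[0,0,0.03],0,-1],[[0,0,0.03],0,-1],[[0,0,0.03],0,-1],[[0,0,0],0,-1]]'
python3 -m crank '[[[0,0,0.03],0,-1],[[0,0,0.03],0,-1],[[0,0,0.03],0,-1],[[0,0,0],0,-1]]'
python3 -m crank '[[[0,0,0.03],0,-1],[[0,0,0.03],0,-1],[[0,0,0],0,-1]]'
```

```text
time: 28.18
position: [0.5663, -0.2012, 0.1339]
tcp_rot: [0.582, 0.813, -0.0, -0.0]
wrist_force: [-1.3, 0.6, -0.7]
width: 0.177
time: 28.68
position: [0.5664, -0.2015, 0.1296]
tcp_rot: [0.582, 0.813, -0.0, -0.0]
wrist_force: [-2.7, -2.2, 2.5]
width: 0.176
time: 29.18
position: [0.5671, -0.2016, 0.1258]
tcp_rot: [0.582, 0.813, 0.0, 0.001]
wrist_force: [-3.5, -1.4, 6.3]
width: 0.175
time: 29.55
position: [0.5675, -0.2016, 0.1231]
tcp_rot: [0.582, 0.813, 0.0, 0.001]
wrist_force: [-2.2, -1.3, 7.2]
width: 0.178
```

```bash
python3 -m crank '[[[0,0,0.03],0,-1],[[0,0,0.03],0,-1],[[0,0,0.03],0,-1],[[0,0,0],0,-1]]'
python3 -m crank '[[[0,0,-0.1],0,-1],[[0,0,-0.4],0,-1],[[0,0,-0.2],0,-1],[[0.4,0,0],0,-1],[[0.8,0,0],0,-1],[[0.4,0,0],0,-1],[[0,0,0],0,-1],[[0,0,0],0,-1],[[0,0,0.2],0,-1],[[0,0,0.2],0,-1],[[0,0,0.05],0,-1],[[0,0,0.03],0,-1],[[0,0,0],0,-1]]'
python3 -m crank '[[[0,0,0.03],0,-1],[[0,0,0.03],0,-1],[[0,0,0.03],0,-1],[[0,0,0],0,-1]]'
python3 -m crank '[[[0,0,0.03],0,-1],[[0,0,0.03],0,-1],[[0,0,0.02],0,-1],[[0,0,0],0,-1]]'
```

```text
time: 30.05
position: [0.5681, -0.2017, 0.1188]
tcp_rot: [0.582, 0.814, 0.001, 0.002]
wrist_force: [-1.6, -2.0, 7.8]
width: 0.183
time: 31.68
position: [0.5408, -0.1255, 0.1285]
tcp_rot: [0.582, 0.814, -0.0, 0.0]
wrist_force: [0.3, 0.1, -1.5]
width: 0.172
time: 32.17
position: [0.5412, -0.1256, 0.1249]
tcp_rot: [0.582, 0.814, 0.0, 0.001]
wrist_force: [0.4, 0.3, 7.9]
width: 0.176
time: 32.67
position: [0.5417, -0.1256, 0.1214]
tcp_rot: [0.582, 0.814, 0.001, 0.001]
wrist_force: [-0.0, 0.7, 10.2]
width: 0.175
```

```bash
python3 -m crank '[[[0,0,0.03],0,-1],[[0,0,0.03],0,-1],[[0,0,0.02],0,-1],[[0,0,0],0,-1]]'
python3 -m crank '[[[0,0,-0.1],0,-1],[[0,0,-0.4],0,-1],[[0,0,-0.25],0,-1],[[-0.4,0,0],0,-1],[[-0.8,0,0],0,-1],[[-0.4,0,0],0,-1],[[0,0,0],0,-1],[[0,0,0],0,-1]]'
python3 - <<'E'
from h import *
plan([.55,-.16,.15],18.75)
s=arm.state();i=arm.camera_info('wrist');p,d=snap('wrist','w10.png')
T=toolcloud(d,i,s);z=cloud('wrist',d,i)[...,2]
for r in (100,110,140,165,190,206,208,210): 
  q=np.where(abs(z[r,255:300]-.071)>.006)[0]+255;print(r,q.min(),q.max(),len(q), np.round(T[r,[265,290],1],4),np.round((T[r,290,1]-T[r,265,1])/25*len(q)*1000,2))
E
```

```text
time: 33.17
position: [0.5422, -0.1256, 0.1176]
tcp_rot: [0.581, 0.814, 0.001, 0.002]
wrist_force: [1.0, 0.2, 11.5]
width: 0.174
time: 34.17
position: [0.5662, -0.2, 0.153]
tcp_rot: [0.581, 0.814, 0.0, -0.001]
wrist_force: [0.2, -0.2, -0.5]
width: 0.175
t 34.17 pos [ 0.5662 -0.2     0.153 ] yaw 18.91 tilt [-0.0013  0.0014] F [ 0.2 -0.2 -0.5] w 0.175
 shift units now [ 0.862 -0.047  0.061]
 turn units 0.02
 shift units after turn [ 0.862 -0.049  0.059]
100 270 286 17 [-0.0074  0.0079] 10.39
110 270 286 17 [-0.0074  0.0079] 10.44
140 273 283 11 [-0.0076  0.0081] 6.9
165 273 283 11 [-0.0077  0.0083] 7.06
190 273 282 10 [-0.0079  0.0085] 6.57
206 270 284 15 [-0.008   0.0086] 9.95
208 270 284 15 [-0.008   0.0086] 9.98
210 270 284 15 [-0.008   0.0086] 9.93
```

View pics/w10.png

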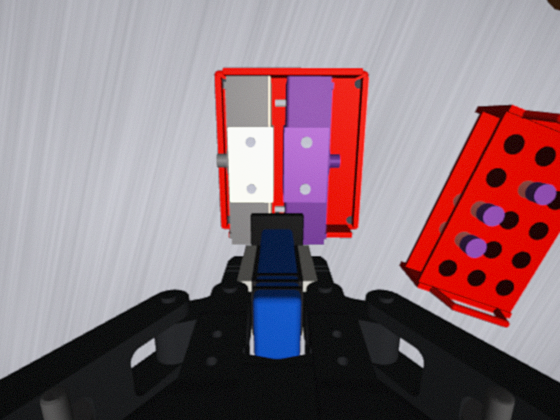

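```bash
python3 -m crank '[[[0,0,0.2],0,-1],[[0,0,0.25],0,-1],[[0,0,0.08],0,-1],[[0,0,0.03],0,-1],[[0,0,0],0,-1]]'
python3 -m crank '[[[0,0,0.03],0,-1],[[0,0,0.03],0,-1],[[0,0,0.03],0,-1],[[0,0,0],0,-1]]'
python3 -m crank '[[[0,0,0.02],0,-1],[[0,0,0.02],0,-1],[[0,0,0],0,-1]]'
```

```text
time: 34.85
position: [0.5666, -0.2011, 0.1255]
tcp_rot: [0.582, 0.814, -0.0, -0.0]
wrist_force: [0.8, 0.3, -0.8]
width: 0.173
time: 35.35
position: [0.5671, -0.2011, 0.1212]
tcp_rot: [0.581, 0.814, 0.0, 0.0]
wrist_force: [2.4, 0.4, -0.1]
width: 0.177
time: 35.72
position: [0.5672, -0.2012, 0.1197]
tcp_rot: [0.582, 0.814, 0.0, 0.001]
wrist_force: [1.8, -0.7, 5.2]
width: 0.181
```

```bash
python3 -m crank '[[[0,0,0.03],0,-1],[[0,0,0.03],0,-1],[[0,0,0],0,-1]]'
python3 -m crank '[[[0,0,-0.1],0,-1],[[0,0,-0.5],0,-1],[[0,0,-0.6],0,-1],[[0,0,-0.6],0,-1],[[0,0,0],0,-1]]'
python3 - <<'E'
from h import *
plan([.5505,.1807,.1968],-27)
s=arm.state();i=arm.camera_info('wrist');p,d=snap('wrist','w11.png')
T=toolcloud(d,i,s);z=cloud('wrist',d,i)[...,2]
for r in range(120,212,6): 
  q=np.where(abs(z[r,255:300]-.071)>.006)[0]+255
  if len(q):print(r,q.min(),q.max(),len(q),np.round((T[r,290,1]-T[r,265,1])/25*len(q)*1000,2),np.round(T[r,278,0],3))
print('handle top',np.median(T[310:350,265:290,2]))
E
```

```text
time: 36.1
position: [0.5676, -0.2015, 0.1175]
tcp_rot: [0.582, 0.813, 0.0, 0.001]
wrist_force: [1.8, 1.2, 10.0]
width: 0.176
time: 36.72
position: [0.5668, -0.2018, 0.2079]
tcp_rot: [0.582, 0.813, 0.0, 0.001]
wrist_force: [-0.7, -0.0, -1.5]
width: 0.175
t 36.73 pos [ 0.5668 -0.2018  0.2079] yaw 18.85 tilt [ 0.0019 -0.0012] F [-0.7 -0.  -1.5] w 0.175
 shift units now [7.345 2.164 0.211]
 turn units 5.731
 shift units after turn [ 6.668 -3.763  0.221]
120 271 283 13 10.1 0.063
126 272 281 10 7.83 0.057
132 272 281 10 7.85 0.052
138 272 281 10 7.9 0.046
144 272 281 10 7.94 0.04
150 272 281 10 7.98 0.034
156 272 281 10 8.01 0.029
162 273 280 8 6.44 0.023
168 273 280 8 6.48 0.017
174 273 280 8 6.53 0.011
180 273 280 8 6.55 0.005
186 271 282 12 9.87 -0.001
192 271 282 12 9.91 -0.003
198 271 282 12 9.93 -0.014
204 271 282 12 9.97 -0.02
210 271 282 12 10.08 -0.021
handle top -0.035456505160151114
```

```bash
python3 -m crank '[[[0.4,0.12,0],0,-1],[[0.8,0.24,0],0,-1],[[0.9,0.27,0],0,-1],[[0.9,0.27,0],0,-1],[[0.9,0.27,0],0,-1],[[0.9,0.27,0],0,-1],[[0.9,0.26,0],0,-1],[[0.8,0.23,0],0,-1],[[0.5,0.14,0],0,-1],[[0.34,0.09,0],0.5,-1],[[0,0,0],1,-1],[[0,0,0],1,-1],[[0,0,0],1,-1],[[0,0,0],1,-1],[[0,0,0],0.9,-1],[[0,0,0],0.33,-1],[[0,0,0],0,-1],[[0,0,0],0,-1]]'
python3 - <<'E'
from h import *
plan([.5502,.1807,.1968],-27)
s=arm.state();i=arm.camera_info('wrist');p,d=snap('wrist','w12.png');C=cloud('wrist',d,i);T=toolcloud(d,i,s)
m=(np.hypot(C[...,0]-.549,C[...,1]-.179)<.08)&(d>0)&(abs(C[...,2]-.0515)<.006)
print(rect(C[m]),rect(T[m]))
E
```

```text
time: 39.02
position: [0.5492, 0.1817, 0.2053]
tcp_rot: [0.852, 0.524, -0.001, -0.0]
wrist_force: [0.2, -0.2, -1.0]
width: 0.177
t 39.02 pos [0.5492 0.1817 0.2053] yaw -26.85 tilt [-0.0016 -0.0003] F [ 0.2 -0.2 -1. ] w 0.177
 shift units now [-0.008  0.028  0.17 ]
 turn units 0.019
 shift units after turn [-0.008  0.027  0.17 ]
((548.26611328125, 179.67776489257812), (74.9878921508789, 75.01773834228516), 62.950653076171875) ((-2.0556182861328125, 0.30171966552734375), (74.99230194091797, 75.01393127441406), 0.20574180781841278)
```

View pics/w12.png

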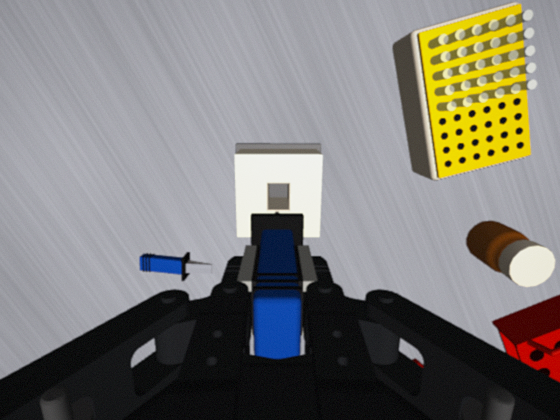

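```bash
python3 -m crank '[[[0,0.02,0.4],0.015,-1],[[0,0,0.5],0,-1],[[0,0,0.35],0,-1],[[0,0,0],0,-1]]'
python3 -m crank '[[[0,0,0.15],0,-1],[[0,0,0.15],0,-1],[[0,0,0.15],0,-1],[[0,0,0],0,-1]]'
```

```text
time: 39.58
position: [0.5499, 0.1805, 0.1422]
tcp_rot: [0.853, 0.522, -0.001, -0.0]
wrist_force: [0.2, -0.9, -1.2]
width: 0.175
time: 40.08
position: [0.5505, 0.1805, 0.1204]
tcp_rot: [0.853, 0.522, -0.001, -0.0]
wrist_force: [-1.0, -0.4, -2.0]
width: 0.176
```

```bash
python3 -m crank '[[[0,0,0.15],0,-1],[[0,0,0.15],0,-1],[[0,0,0.15],0,-1],[[0,0,0.06],0,-1],[[0,0,0],0,-1]]'
python3 -m crank '[[[0,0,0.02],0,-1],[[0,0,0.02],0,-1],[[0,0,0],0,-1]]'
```

```text
time: 40.7
position: [0.5508, 0.1805, 0.0952]
tcp_rot: [0.853, 0.522, -0.0, -0.0]
wrist_force: [0.1, 0.1, -0.9]
width: 0.178
time: 41.08
position: [0.5509, 0.1806, 0.0936]
tcp_rot: [0.853, 0.522, 0.0, 0.0]
wrist_force: [0.9, -0.2, -1.5]
width: 0.179
```

```bash
python3 -m crank '[[[0,0,0.02],0,-1],[[0,0,0.02],0,-1],[[0,0,0],0,-1]]'
python3 -m crank '[[[0,0,0.015],0,-1],[[0,0,0],0,-1]]'
```

```text
time: 41.45
position: [0.5509, 0.1806, 0.0914]
tcp_rot: [0.853, 0.522, -0.0, -0.0]
wrist_force: [1.0, -0.9, -0.7]
width: 0.174
time: 41.7
position: [0.5509, 0.1806, 0.0907]
tcp_rot: [0.853, 0.522, -0.0, -0.0]
wrist_force: [0.1, -0.3, -0.5]
width: 0.177
```

```bash
python3 -m crank '[[[0,0,0.02],0,-1],[[0,0,0],0,-1],[[0,0,0],0,-1]]'
```

```text
time: 42.08
position: [0.551, 0.1806, 0.0904]
tcp_rot: [0.853, 0.522, 0.0, -0.0]
wrist_force: [-1.1, 0.4, 5.2]
width: 0.18
```

```bash
python3 -m crank '[[[0,0,-0.005],0,-0.4],[[0,0,0],0,0],[[0,0,0],0,0.5],[[0,0,0],0,1],[[0,0,0],0,1],[[0,0,0],0,1],[[0,0,0],0,1],[[0,0,0],0,1]]'
python3 -m crank '[[[0,0,-0.2],0,1],[[0,0,-0.6],0,1],[[0,0,-0.8],0,1],[[0,0,-0.8],0,1],[[0,0,-0.4],0,1],[[0,0,0],0,1]]'
python3 - <<'E'
from h import *
plan([.5502,.1807,.1968],-27)
i=arm.camera_info('wrist');p,d=snap('wrist','w13.png');C=cloud('wrist',d,i)
for a,b in ((.046,.056),(.1,.14)):
  P=C[(np.hypot(C[...,0]-.549,C[...,1]-.179)<.08)&(d>0)&(C[...,2]>a)&(C[...,2]<b)];print(rect(P),P[:,2].max(),np.median(P[:,2]))
snap('side','s13.png');snap('top','t13.png')
E
```

```text
time: 43.08
position: [0.5509, 0.1806, 0.09]
tcp_rot: [0.853, 0.522, -0.0, -0.0]
wrist_force: [0.6, 0.0, 0.7]
width: 1.0
time: 43.82
position: [0.5518, 0.1807, 0.2323]
tcp_rot: [0.853, 0.522, 0.002, 0.0]
wrist_force: [0.2, 0.5, -1.7]
width: 0.996
t 43.83 pos [0.5518 0.1807 0.2323] yaw -27.09 tilt [0.0038 0.0015] F [ 0.2  0.5 -1.7] w 0.996
 shift units now [-0.017 -0.03   0.709]
 turn units -0.011
 shift units after turn [-0.015 -0.028  0.71 ]
((548.0540161132812, 179.19041442871094), (75.62593078613281, 75.10487365722656), 62.852149963378906) 0.055990940748595175 0.05089752310596632
((549.8361206054688, 179.3935089111328), (24.72191619873047, 16.156749725341797), 63.532867431640625) 0.12781659373248774 0.12540735885300275
```

View pics/w13.png

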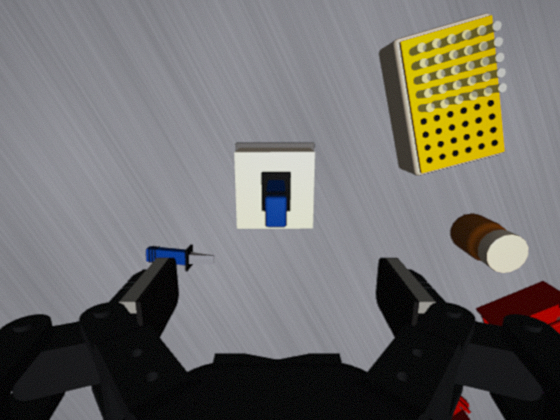

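View pics/s13.png

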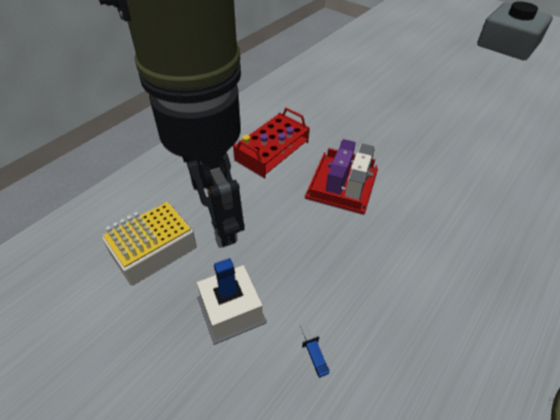

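Run:
```python
from h import *
p,d=arm.grab_frame('top');C=cloud('top',d)
m=(d>0)&(abs(C[...,2]-.0715)<.006)&(np.hypot(C[...,0]-.56,C[...,1]+.162)<.1);print(m.sum(),rect(C[m]))
a=np.radians(18.75);ex=np.array([np.cos(a),np.sin(a)]);ey=np.array([-np.sin(a),np.cos(a)])
q=C[m][:,:2]-[.5648,-.1617];x=q@ex;y=q@ey
for y0 in (-.04,0,.04):
  for w in (.012,):
    xs=np.sort(x[abs(y-y0)<w]);g=np.diff(xs);k=g.argmax();print(y0,xs.min(),xs.max(),'width',xs.max()-xs.min(),'gap',g[k])
cv2.imwrite('pics/z14.png',cv2.resize(p[180:285,320:440,::-1],None,fx=5,fy=5,interpolation=2))
```

```text
2034 ((555.955810546875, -165.69473266601562), (66.73674011230469, 108.55476379394531), 18.800989151000977)
-0.04 -0.042984611693087905 0.023519291186024183 width 0.06650390287911209 gap 0.010317036857215828
0 -0.042417651975605965 0.02328292521078302 width 0.06570057718638898 gap 0.007285159824891327
0.04 -0.04306917813278595 0.02366662289870932 width 0.06673580103149526 gap 0.010167012632156677
```

View pics/z14.png

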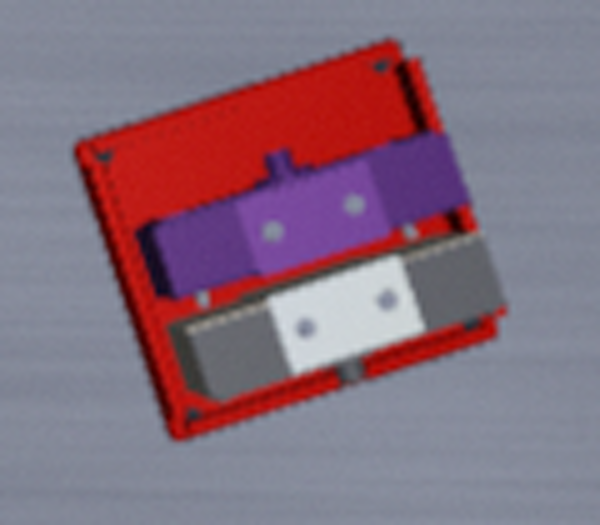

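Both ends show an opening of about 7 mm. The overall width grew from 59.7 to 66.7 mm, and the shells are parallel. Handing in.

```bash
python3 -c "
from workcell import arm
print(arm.sign_off(), arm.state()['time'])"
```

```text
the job is handed in; nothing more can be done
the job is handed in; nothing more can be done
```

The filter housing is parted by about 7 mm at both ends, the wedge is back upright in its stand, and I handed the job in at about 44 s of the 72 s allowed.

- **Parting:** I took the larger wedge from the stand, found the seam with the wrist camera and pressed the left and right notches in turn, left first. There were four presses on each side, going from about 10 mm to about 33 mm deep.
- **Force:** The highest wrist force I read was about 14 N. I read it only at the end of each call, so a brief peak in between would not show.
- **Skew:** The gaps I measured along the way were 2.7 mm left and 1.5 mm right, then 5.1 and 3.5, then about 7.4 and 6.9. Every difference I measured was under 2 mm, against the 3 mm limit. I measured between presses, so I did not see the peak during each one.
- **Final opening:** After I withdrew the wedge, the top camera showed a throat about 10.2 mm wide at both ends. It was 3 mm when shut, so each end is open about 7 mm. The housing's overall width grew from 59.7 to 66.7 mm, and the shells are parallel.
- **Wedge:** Its collar rests on the stand and its top is 127 mm above the bench, as expected. It sits about 2 mm off the slot's centre, within the slot's clearance. The gripper is open and clear of it.
- **Other objects:** The tube rack, tip box, jar and small wedge look unmoved in the last pictures.

No checks failed. The one disagreement was how far the blade tip sits below the gripper, where two estimates differed by about 1.4 mm. I pressed deep enough to cover that.

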